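# Slide the jig's board home and turn the catch over it

## Task

With a fingertip, push the board along the rails of the wooden jig (the raised strip on its top is there to push against) until you feel it drop into its locating notches and it lies flat on the rails. Then push the dark wooden catch round by its peg as far as it goes, so that it lies straight across the board and keeps it in. Only push: do not lift the board, and leave the other things on the bench where they are.

Things in the scene. Friction and masses are not known exactly. Their poses are not given: they have to be found in the camera images.
- jig: Wooden jig fixed to the bench: base 310 x 190 mm, two broad rails (tops 30 mm above the bench) between side guides (tops 44 mm, inner faces 132 mm apart). Origin on the bench surface midway between the guides; x along the rails, the way the board is pushed (to the robot's left, world +y, give or take 0.3 rad); y across, -y being the far side; z up. Base from x = -170 to +140 mm.
- seat (a point): Point on the jig at x = +30, y = 0, 22 mm above the bench: where the board's origin is when it has dropped home. The rails' notches, 22 mm long and 18 mm deep, then hold its feet with 3 mm of play either way.
- board: Loose plywood board, 130 (along the rails) x 128 x 16 mm, 0.2 to 0.42 kg, on four feet 16 mm long, 8 mm high; each pair fits only its own notches. Origin at its centre, level with the feet's undersides; axes as the jig's. Starts with its centre at jig x = -100 to -60 mm. Its top is 24 mm above the origin: 54 mm above the bench on the rails, 46 mm once dropped (by 8 mm).
- strip (a point): Middle of the top of the raised wooden strip across the board: 18 mm along x, 90 mm along y, 20 mm high above the board's top; centred 30 mm behind (-x of) the board's centre. Its rear (-x) face is the one to push; its top is 74 mm above the bench, 66 mm once the board has dropped. If the board hangs on the fingertip at the notches, easing back lets it drop.
- catch (a joint): Turn of the dark wooden catch about its upright screw: bar 20 mm wide, 74 mm long, 8 mm thick, underside 50 mm above the bench. 0: along the far guide, pointing to jig +x; starts at -0.35 (outward) to 0; pi/2 (stop): across the board, pointing to jig +y. Grows anticlockwise from above. Needs about 1 N at the peg, stays where left; clears the dropped board by 4 mm, strikes it before.
- catch_pivot (a point): The catch's screw axis, 58 mm above the bench (the bar's top), at x = +50 mm, y = -80 mm of the jig.
- catch_peg (a point): The upright round peg on the catch, 12 mm in diameter, 50 mm from the screw axis; this point is on its axis, 70 mm above the bench; the peg's top is at 83 mm, the bar's top at 58 mm.
- offcut_3: dark square timber offcut, 48 x 48 x 26 mm, lying beside the jig; origin at the centre of its underside. Leave alone.
- bench_dog_1: turned wooden bench dog, 34 mm wide head down and 18 mm peg up, 64 mm tall, standing off the jig's far end; origin at the centre of its underside. Leave alone.
- screwdriver_1: red-handled screwdriver, 200 mm long, lying left of the jig; origin at the centre of its underside. Leave alone.
- offcut_5: pale timber offcut, 50 x 70 x 20 mm, right of the jig near the bench's front edge; origin at the centre of its underside. Leave alone.
- tape_measure: yellow tape measure, 31 x 75 x 65 mm, right of the jig, farther back; origin at the centre of its underside. Leave alone.

How it is judged:
By the outcome, as a careful person would: the job done as asked, in the order asked, and still so for the second after the job is handed in, with the robot touching nothing.
It also fails if it takes over 58 s, if anything falls off the work surface, if the arm or the gripper's body presses on something with over 40 N, if the wrist force passes 120 N, or if a joint passes its speed limit or range.

## Robot

A 6-joint arm with a two-finger parallel gripper is mounted at the origin on a cart in front of the work surface, level with it; the furniture and walls round the work are solid. World frame = base frame: x ahead of the robot, y to its left, z up, the work surface at z = 0. Lengths are in m, angles in rad, forces in N, time in s.
With the tool pointing down it reaches from about 0.35 to 0.775 m from the base axis. Payload 5.5 kg.
Tool frame: the origin (TCP) lies at the very end of the fingers, on their centre line; the grasp point (between the pads) lies 19 mm behind it; z points along the fingers, y is the line along which they close (so a half turn about z gives the same grasp; the last joint's range is limited). The gripper opens to 85 mm and grips with 20 to 120 N. Pads are 22 mm wide; open, the fingers measure 114 mm over their backs; the gripper's body (76 mm by 85 mm) begins 54 mm behind the grasp point. The pads swing forward as they close: fully open they stand 13 mm farther back than shut.
Start: joints at [-1.414, 0.313, 0.046, 1.304, 0, 1.431], TCP at [0.168, -0.55, 0.231] pointing down, gripper open.
Joint ranges: [-2.76, 2.76], [-0.86, 1.69], [-1.03, 1.26], [-2.2, 2.34], [-1.47, 1.5], [-3.14, 3.14]. Speed limits (rad/s): [2.57, 2.57, 3.14, 3.14, 3.14, 3.14].

## Interface

Orientations are given as a unit quaternion [w, x, y, z].
In Python, from workcell import env, cams, ticket, spotter gives the robot as it stands.
- The arm moves only by the tool jog_arm, never from a script. Its argument "increments" is a list that holds one entry, the list of rows, each a list of 7 numbers: the shift along the tool's x, y, z in units of 0.25 m (1.0 is 0.25 m), then the turn, a rotation vector about the tool's x, y, z in units of 180 degrees (1.0 is 180 degrees), then the closure in counts, from 0 (fully open) to 255 (shut). A call has 1 to 20 rows; each row shifts and turns the commanded pose from where the row before left it, along the tool's axes as they then stand; what a row does not reach is not made up. A row lasts 1/10 s, in which the tool goes at most 50 mm and 8.59 degrees, less where a joint would pass 70% of its speed; a pose out of reach is approached as far as the arm can. A call with a number of a shift or a turn outside -1 to 1 is refused whole. A call with a gripper value outside its range is refused whole. The fingers move at their own pace and stop on an object; "force" is the grip in N (left out, the last holds). Time passes only in rows, so rows that do not move let the fingers close. It gives the time, the measured TCP pose, the force, the opening and the grip force at its end, in the units of the state.
- env.get_state(): the state, without advancing time (a new reading comes with each control period).
- cams.read_camera(name): name is "side" or "top"; returns a dict with "pixels" (480x640x3 uint8, red, green, blue), "fx", "fy", "cx", "cy" (pixels), "xyz" and "attitude" of the camera in the world. Camera axes: x right, y down, z forward; pixel columns grow to the right and rows downward; lengths in m; the calibration is good to about 2 mm. A picture is of the moment at which its call begins. There is no depth.
- ticket.hand_in(): hands the job in; it is judged then, once.
Trained networks look in the newest picture that a camera, given by its name, has taken for a name from the list of things; names that differ only in an ending like _2 or _b are one class to them, and where a whole thing is asked for, a point or a joint stands for the part that bears it (a point fixed in the world has none). Each returns a list of dicts, best first, with "conf" (0 to 1); they miss things now and then, are a little off and sometimes report something else, mostly with a low value. They report only what shows in the picture. A call takes as long as a camera call.
- spotter.find_in(target, camera): "uv" ([column, row] in pixels, amid what is visible of it).
- spotter.cut_out(target, camera): "region" (480x640 bool, what is visible of it) and "uv" ([column, row] in pixels, amid what is visible of it).
- spotter.landmark_of(target, camera): "uv" ([column, row] in pixels: a listed point, or the origin of a listed thing).
The state is a dict: "clock": time; "joint_pos": joint angles; "qvel": joint speeds; "tau": joint torques, N m; "tcp_pos": TCP position; "orientation": TCP orientation; "wrist_force": force on the tool from outside, world axes, zero at the start; "ft_torque": the same for the moment, N m; "finger_gap": finger opening in m; "grip_force": force on a finger pad.
Only numpy, scipy, OpenCV 4.12 (cv2) and the standard library are available. Lean on these libraries where they do the work, as an engineer would, in place of code of your own. Each camera call takes 0.05 s, during which the arm holds its last target. There are 200 camera calls.

## Working session

There is one attempt and no reset: what is moved stays moved. The work goes in short steps, Python scripts to look and compute and a tool call to move; the robot and the scene stay as the last step left them, time stands still between calls to the robot, and variables do not carry over. Pictures are saved under pics/ and viewed, at most 10 in all, crops included, and the job is handed in when it is done.

Besides the shell and the picture viewer there is one more tool, called after "Request:" as name(argument=value, ...), one argument or row to a line, values as JSON. jog_arm: Moves the arm, as the interface text tells. Shifts and turns lie within -1 to 1; 1 stands for 0.25 m of shift or 180 degrees of turn. Its arguments: {"type":"object","properties":{"increments":{"type":"array"},"force":{"type":"number"}},"required":["increments"]}

```bash
mkdir -p pics; cat > h.py <<'E'
import numpy as np, cv2
from scipy.spatial.transform import Rotation as R
from workcell import env, cams, ticket, spotter
def rot(q): return R.from_quat([q[1],q[2],q[3],q[0]]).as_matrix()
def shot(n,save=None):
    c=cams.read_camera(n)
    if save: cv2.imwrite('pics/'+save,cv2.cvtColor(c['pixels'],cv2.COLOR_RGB2BGR))
    return c
def Rm(c):
    a=np.array(c['attitude'],float)
    return a if a.shape==(3,3) else rot(a)
def onz(c,uv,z):
    d=Rm(c)@np.array([(uv[0]-c['cx'])/c['fx'],(uv[1]-c['cy'])/c['fy'],1]); p=np.array(c['xyz'])
    return p+d*(z-p[2])/d[2]
def proj(c,p):
    q=Rm(c).T@(np.array(p)-c['xyz']); return [c['fx']*q[0]/q[2]+c['cx'],c['fy']*q[1]/q[2]+c['cy']]
E
python3 - <<'E'
from h import *
np.set_printoptions(precision=4,suppress=True)
Z=dict(jig=0,seat=.022,board=.03,strip=.074,catch_pivot=.058,catch_peg=.07)
ims=[]
for n in ['top','side']:
    c=shot(n); print(n,c['xyz'],c['attitude'],c['fx']); ims.append(c['pixels'])
    for t,z in Z.items():
        for d in spotter.landmark_of(t,n)[:2]: print(t,np.round(d['uv'],1),round(d['conf'],2),onz(c,d['uv'],z))
    cv2.imwrite(f'pics/{n}0.png',c['pixels'][...,::-1])
print(env.get_state())
E
```

```text
top [0.3937 0.0759 1.2627] [-0.0445  0.7141 -0.6968  0.0495] 544.1146640987349
jig [355.6 255.1] 0.74 [ 0.5188 -0.0266 -0.    ]
seat [344.1 256.1] 0.7 [0.5137 0.0015 0.022 ]
board [171.5 277.6] 0.69 [0.4546 0.3909 0.03  ]
board [398.5 257.4] 0.66 [ 0.513  -0.1219  0.03  ]
strip [416.  260.1] 0.69 [ 0.5038 -0.1533  0.074 ]
strip [275.6 244.8] 0.4 [0.5299 0.1556 0.074 ]
catch_pivot [336.2 219.8] 0.93 [0.5915 0.0228 0.058 ]
catch_peg [313.9 215.9] 0.59 [0.5971 0.073  0.07  ]
catch_peg [458.7 176.9] 0.52 [ 0.6943 -0.2504  0.07  ]
side [0.1385 0.7265 0.7089] [ 0.1209 -0.2334  0.8731 -0.4107] 442.369796842519
jig [349.5 242.2] 0.76 [ 0.5112 -0.0278  0.    ]
jig [273.8 388.4] 0.61 [0.4425 0.397  0.    ]
seat [343.5 248.3] 0.96 [0.5017 0.0224 0.022 ]
board [369.  216.6] 0.66 [ 0.4987 -0.1099  0.03  ]
strip [375.1 197.8] 0.96 [ 0.496  -0.1346  0.074 ]
catch_pivot [312.7 224.5] 0.62 [0.5881 0.0184 0.058 ]
catch_peg [296.2 229.1] 0.56 [0.6044 0.065  0.07  ]
{'clock': 0.7, 'joint_pos': array([-1.4136,  0.3132,  0.0461,  1.3036, -0.    ,  1.4312]), 'qvel': array([-0.0003,  0.001 , -0.0013, -0.0001,  0.0004,  0.0008]), 'tau': array([  0.0004, -48.0294,  29.8746,  -0.0002,  -0.0003,  -0.    ]), 'tcp_pos': array([ 0.1682, -0.5499,  0.2313]), 'orientation': array([ 0.0001,  0.989 ,  0.1479, -0.    ]), 'wrist_force': array([0.2495, 0.3639, 0.6596]), 'ft_torque': array([-0.0107,  0.0121,  0.0788]), 'grip_force': 0.0, 'finger_gap': 0.08539747696283248}
```

```bash
python3 -c "
import cv2
a=cv2.imread('pics/top0.png')[130:380,130:500];cv2.imwrite('pics/top0c.png',cv2.resize(a,None,fx=2,fy=2,interpolation=2))"
```

```text
(no output)
```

View pics/top0c.png

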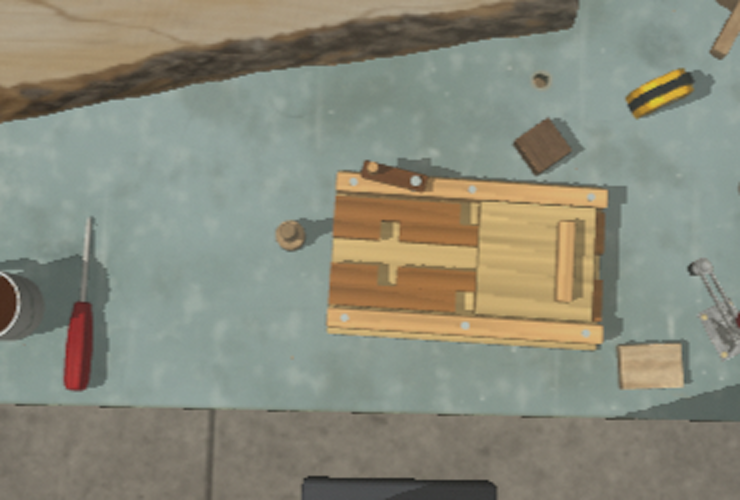

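View pics/side0.png

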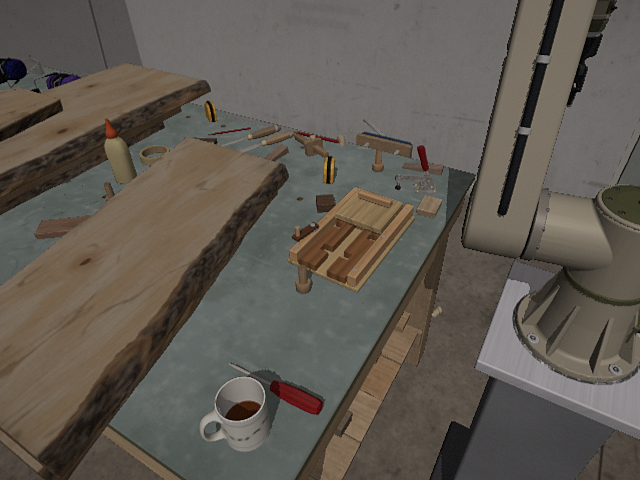

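The top crop shows the jig with the board at the right end, the strip at full-image (413,260), the catch screw at (338,220) and its peg at (316,213). In the side view nothing stands on the pushing path. Next I fit the jig frame from the guide screws and the pivot.

```bash
python3 - <<'E'
from h import *
np.set_printoptions(precision=4,suppress=True)
c=shot('top')
f=lambda u,v,z: onz(c,(130+u/2,130+v/2),z)
far=[f(354,182,.044),f(473,189,.044),f(592,197,.044)]; near=[f(345,317,.044),f(465,325,.044),f(586,333,.044)]
d=(far[0]-far[2])+(near[0]-near[2]); d[2]=0; ex=d/np.linalg.norm(d); ey=np.array([-ex[1],ex[0],0])
mid=(np.mean(far,0)+np.mean(near,0))/2
print('ex',ex,'yaw off +y',np.arctan2(-ex[0],ex[1]),'screw spacing',np.linalg.norm(far[0]-near[0]))
piv=f(416,181,.058); peg=f(372,167,.083)
o=piv-50e-3*ex+80e-3*ey; print('origin from pivot',o,'mid lateral',(mid-o)@ey,'mid x',(mid-o)@ex)
q=peg-piv; print('piv',piv,'peg',peg,'r',np.hypot(q@ex,q@ey),'catch',np.arctan2(q@ey,q@ex))
s=f(566,261,.074); print('strip',s,(s-o)@ex,(s-o)@ey)
st=env.get_state(); print(rot(st['orientation']))
E
```

```text
ex [0.04   0.9992 0.    ] yaw off +y -0.0400336697489631 screw spacing 0.15274932848104048
origin from pivot [ 0.5081 -0.028   0.058 ] mid lateral -0.00027761120810077276 mid x -0.015318959056591948
piv [0.59   0.0187 0.058 ] peg [0.6003 0.0686 0.083 ] r 0.05091441476948144 catch -0.16336315995714432
strip [ 0.5027 -0.1467  0.074 ] -0.11881250804361337 0.0005970885351405905
[[ 0.9563  0.2924  0.    ]
 [ 0.2924 -0.9563 -0.0002]
 [-0.      0.0002 -1.    ]]
```

Request:
jog_arm(
  increments=[
    [[0,0,0,0,0,0.0357,255],[0,0,0,0,0,0.0357,255],[0,0,0,0,0,0.0357,255],[0.1065,-0.1227,0.033,0,0,0,255],[0.1065,-0.1227,0.033,0,0,0,255],[0.1065,-0.1227,0.033,0,0,0,255],[0.1065,-0.1227,0.033,0,0,0,255],[0.1065,-0.1227,0.033,0,0,0,255],[0.1065,-0.1227,0.033,0,0,0,255],[0.1065,-0.1227,0.033,0,0,0,255],[0.1065,-0.1227,0.033,0,0,0,255],[0.1065,-0.1227,0.033,0,0,0,255],[0.1065,-0.1227,0.033,0,0,0,255],[0.1065,-0.1227,0.033,0,0,0,255],[0.1065,-0.1227,0.033,0,0,0,255],[0,0,0,0,0,0,255],[0,0,0,0,0,0,255]],
  ],
  force=40,
)

```text
clock: 2.45
tcp_pos: [0.5021, -0.194, 0.132]
orientation: [0.0, 1.0, -0.019, -0.0]
wrist_force: [0.0, -1.2, 0.1]
finger_gap: -0.0002
grip_force: 0.0
```

Request:
jog_arm(
  increments=[
    [[0,0,0.096,0,0,0,255],[0,0,0.096,0,0,0,255],[0,0,0.092,0,0,0,255],[0,0,0,0,0,0,255],[0,-0.016,0,0,0,0,255],[0,-0.016,0,0,0,0,255],[0,-0.016,0,0,0,0,255],[0,-0.016,0,0,0,0,255],[0,-0.016,0,0,0,0,255],[0,-0.016,0,0,0,0,255],[0,-0.016,0,0,0,0,255],[0,-0.016,0,0,0,0,255],[0,-0.016,0,0,0,0,255],[0,-0.016,0,0,0,0,255]],
  ],
)

```text
clock: 3.85
tcp_pos: [0.5039, -0.1549, 0.0615]
orientation: [0.0, 1.0, -0.02, 0.0]
wrist_force: [-0.0, -4.5, 0.7]
finger_gap: 0.0
grip_force: 1.5
```

```bash
cat > look.py <<'E'
from h import *
import sys
np.set_printoptions(precision=4,suppress=True)
ex=np.array([.04,.9992,0]);ey=np.array([-.9992,.04,0]);o=np.array([.5081,-.028,0])
Z=dict(board=.03,strip=.074,catch_peg=.07)
for n in ['top','side']:
    c=shot(n,sys.argv[1]+n+'.png')
    for t,z in Z.items():
        for d in spotter.landmark_of(t,n)[:1]:
            p=onz(c,d['uv'],z)-o; print(n,t,round(d['conf'],2),p@ex,p@ey)
st=env.get_state(); p=st['tcp_pos']-o; print('tcp',p@ex,p@ey,p[2],st['wrist_force'],st['clock'])
E
python3 look.py a; python3 -c "
import cv2
a=cv2.imread('pics/aside.png')[160:320,260:460];cv2.imwrite('pics/as.png',cv2.resize(a,None,fx=3,fy=3,interpolation=2))"
```

```text
top board 0.62 -0.0753798653299741 -0.0038449900591583
top strip 0.7 -0.10463560052457363 0.0026293558263151867
top catch_peg 0.58 0.09775211709547929 -0.07987918357311635
side board 0.97 -0.07177782867963012 0.0018742538782010358
side strip 0.83 -0.08988784671695296 0.010973812577753815
side catch_peg 0.66 0.09979705522742853 -0.09887832596087344
tcp -0.1265462110131925 -0.0001711257240729977 0.06100937835303184 [ 0.2346 -0.243   0.0229] 4.25
```

View pics/as.png

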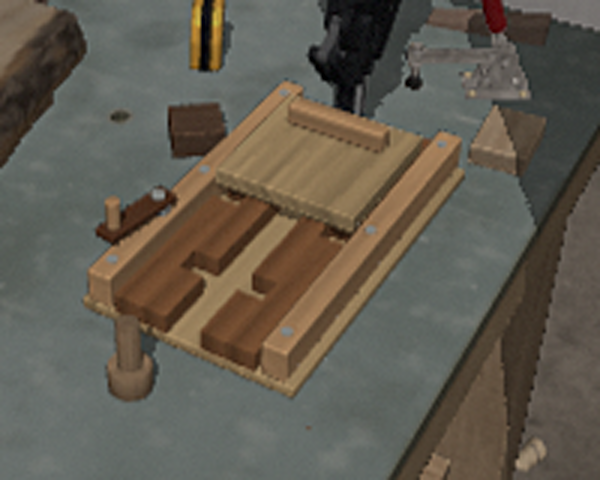

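The side crop shows the fingertip (350,95 in the crop) behind the strip and the board moving squarely between the guides. I keep pushing.

Request:
jog_arm(
  increments=[
    [[0,-0.02,0.003,0,0,0,255],[0,-0.02,0.003,0,0,0,255],[0,-0.02,0,0,0,0,255],[0,-0.02,0,0,0,0,255],[0,-0.02,0,0,0,0,255],[0,-0.02,0,0,0,0,255],[0,-0.02,0,0,0,0,255],[0,-0.02,0,0,0,0,255],[0,-0.02,0,0,0,0,255],[0,-0.02,0,0,0,0,255],[0,-0.02,0,0,0,0,255],[0,-0.02,0,0,0,0,255],[0,-0.02,0,0,0,0,255],[0,-0.02,0,0,0,0,255],[0,-0.02,0,0,0,0,255],[0,-0.02,0,0,0,0,255],[0,-0.02,0,0,0,0,255],[0,0,0,0,0,0,255]],
  ],
)

```text
clock: 6.05
tcp_pos: [0.5066, -0.0686, 0.0594]
orientation: [-0.001, 1.0, -0.019, -0.0]
wrist_force: [0.9, -0.7, 0.2]
finger_gap: 0.0001
grip_force: 0.4
```

```bash
python3 look.py b
```

```text
top board 0.63 0.00676791073250088 -0.0008027756447162035
top strip 0.87 -0.02078264359062519 -0.0036231488241526624
top catch_peg 0.57 0.09444736703492897 -0.08393116961719119
side board 0.71 0.008080382190763635 -0.0039449651479976314
side strip 0.66 -0.008008996050180586 0.004622181025936397
side catch_peg 0.61 0.09971812108181734 -0.08728201764835997
tcp -0.04169361971171029 -0.00019783065616250963 0.0594812444370679 [ 1.1398 -0.1493 -0.0361] 6.45
```

Request:
jog_arm(
  increments=[
    [[0,-0.006,0,0,0,0,255],[0,-0.006,0,0,0,0,255],[0,-0.006,0,0,0,0,255],[0,-0.006,0,0,0,0,255],[0,-0.006,0,0,0,0,255],[0,-0.006,0,0,0,0,255],[0,-0.006,0,0,0,0,255],[0,-0.006,0,0,0,0,255],[0,-0.006,0,0,0,0,255],[0,-0.006,0,0,0,0,255]],
  ],
)

```text
clock: 7.45
tcp_pos: [0.5076, -0.0548, 0.0598]
orientation: [0.0, 1.0, -0.02, 0.0]
wrist_force: [-0.0, -1.2, -0.1]
finger_gap: -0.0
grip_force: 0.8
```

Request:
jog_arm(
  increments=[
    [[0,-0.004,0,0,0,0,255],[0,-0.004,0,0,0,0,255],[0,-0.004,0,0,0,0,255]],
  ],
)

```text
clock: 7.75
tcp_pos: [0.5077, -0.0515, 0.0598]
orientation: [-0.0, 1.0, -0.02, 0.0]
wrist_force: [0.6, 0.5, -0.4]
finger_gap: 0.0001
grip_force: 0.0
```

Request:
jog_arm(
  increments=[
    [[0,-0.004,0,0,0,0,255],[0,-0.004,0,0,0,0,255],[0,0,0,0,0,0,255]],
  ],
)

```text
clock: 8.05
tcp_pos: [0.5078, -0.0496, 0.0598]
orientation: [-0.0, 1.0, -0.02, 0.0]
wrist_force: [-0.9, -0.2, -0.1]
finger_gap: 0.0001
grip_force: 0.0
```

```bash
python3 look.py c;python3 -c "
import cv2
a=cv2.imread('pics/cside.png')[180:300,270:430];cv2.imwrite('pics/cs.png',cv2.resize(a,None,fx=4,fy=4,interpolation=2))"
```

```text
top board 0.58 0.024272193362349866 -0.004013829753907293
top strip 0.86 -0.004770598141541989 0.005578886231341816
side strip 0.79 0.015556423408213308 0.0011566595607047175
side catch_peg 0.57 0.09704765156057384 -0.09797063512987525
tcp -0.021926751197675443 -0.0005258405582417092 0.05976692490862458 [0.2794 1.0003 0.1216] 8.45
```

View pics/cs.png

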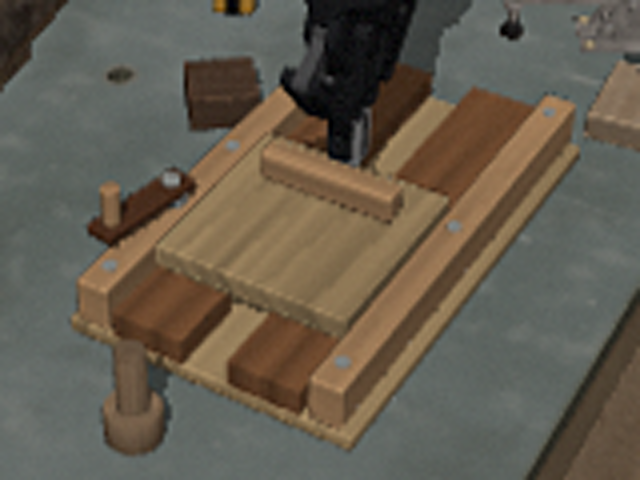

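The side crop shows the board near its seat, with the strip still against the finger at about (345,155). I'll push on a little, watch the force, and check the height by geometry.

Request:
jog_arm(
  increments=[
    [[0,-0.006,0,0,0,0,255],[0,-0.006,0,0,0,0,255],[0,0,0,0,0,0,255]],
  ],
)

```text
clock: 8.75
tcp_pos: [0.5079, -0.0467, 0.0598]
orientation: [-0.0, 1.0, -0.02, 0.0]
wrist_force: [0.3, -0.2, -0.1]
finger_gap: 0.0
grip_force: 0.0
```

```bash
python3 - <<'E'
from h import *
ex=np.array([.04,.9992,0]);ey=np.array([-.9992,.04,0]);o=np.array([.5081,-.028,0])
c=shot('side','dside.png')
for uv in [(356.3,260),(309.5,242)]:
  for z in (.046,.054):
    p=onz(c,uv,z)-o; print(uv,z,p@ex,p@ey)
for z in (.046,.054):
  for x,y in [(95,64),(95,-64)]: print(z,proj(c,o+x*1e-3*ex+y*1e-3*ey+[0,0,z]))
E
python3 -c "
import cv2
a=cv2.imread('pics/dside.png')[180:300,270:430];cv2.imwrite('pics/ds.png',cv2.resize(a,None,fx=4,fy=4,interpolation=2))"
```

```text
(356.3, 260) 0.046 0.09346213390304697 0.06613874109927806
(356.3, 260) 0.054 0.1012539599185574 0.07016172396684321
(309.5, 242) 0.046 0.0960941139735449 -0.05665527650717156
(309.5, 242) 0.054 0.10385417747095799 -0.05115042557753365
0.046 [np.float64(355.1138662377684), np.float64(260.0587226070171)]
0.046 [np.float64(307.1466090750167), np.float64(240.6858970972905)]
0.054 [np.float64(355.22955296164156), np.float64(257.37298305445063)]
0.054 [np.float64(307.01980659671824), np.float64(238.04808033825145)]
```

View pics/ds.png

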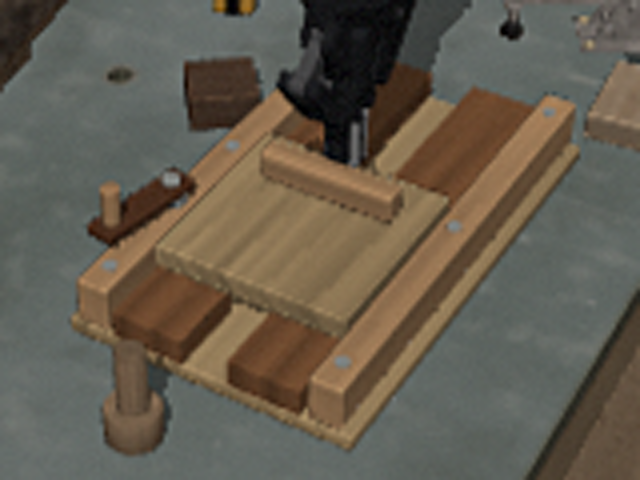

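The board did not move while the finger advanced 3 mm without force, which suggests it dropped ahead of the finger. I'll confirm with a gentle push.

Request:
jog_arm(
  increments=[
    [[0,-0.006,0,0,0,0,255],[0,-0.006,0,0,0,0,255],[0,0,0,0,0,0,255]],
  ],
)

```text
clock: 9.1
tcp_pos: [0.508, -0.044, 0.0598]
orientation: [0.0, 1.0, -0.02, 0.0]
wrist_force: [-0.1, -2.5, -0.6]
finger_gap: 0.0
grip_force: 0.7
```

Request:
jog_arm(
  increments=[
    [[0,-0.006,0,0,0,0,255],[0,-0.004,0,0,0,0,255],[0,0,0,0,0,0,255]],
  ],
)

```text
clock: 9.4
tcp_pos: [0.5081, -0.0413, 0.0598]
orientation: [0.0, 1.0, -0.02, 0.0]
wrist_force: [-0.3, -1.8, -0.4]
finger_gap: -0.0004
grip_force: 0.8
```

Request:
jog_arm(
  increments=[
    [[0,-0.004,0,0,0,0,255],[0,-0.004,0,0,0,0,255]],
  ],
)

```text
clock: 9.6
tcp_pos: [0.5082, -0.0395, 0.0598]
orientation: [0.0, 1.0, -0.02, 0.0]
wrist_force: [0.5, -3.8, -1.7]
finger_gap: 0.0002
grip_force: 2.1
```

Request:
jog_arm(
  increments=[
    [[0,-0.004,0,0,0,0,255],[0,-0.004,0,0,0,0,255]],
  ],
)

```text
clock: 9.8
tcp_pos: [0.5082, -0.0393, 0.0598]
orientation: [0.002, 1.0, -0.02, -0.0]
wrist_force: [-0.7, -10.9, -0.2]
finger_gap: -0.0
grip_force: 5.5
```

The force rose to 11 N with no motion, so the feet are against the notch ends. I back off, lift and look.

Request:
jog_arm(
  increments=[
    [[0,0.03,0,0,0,0,255],[0,0.05,0,0,0,0,255],[0,0,-0.1,0,0,0,255],[0,0,-0.15,0,0,0,255],[0,0.1,-0.1,0,0,0,255],[0,0.15,0,0,0,0,255],[0,0.15,0,0,0,0,255],[0,0.15,0,0,0,0,255],[0,0,0,0,0,0,255]],
  ],
)

```text
clock: 10.7
tcp_pos: [0.5022, -0.1993, 0.1474]
orientation: [0.001, 1.0, -0.022, 0.001]
wrist_force: [0.1, 0.1, 0.0]
finger_gap: 0.0003
grip_force: 0.0
```

```bash
python3 look.py e;python3 -c "
import cv2,numpy as np
a=cv2.imread('pics/eside.png')[180:300,270:430];b=cv2.imread('pics/etop.png')[190:310,280:440]
cv2.imwrite('pics/e.png',np.hstack([cv2.resize(a,(400,300),interpolation=2)]*1+[cv2.resize(b,(400,300),interpolation=2)]))"
```

```text
top board 0.57 0.02588825684071631 -0.004366712258933798
top strip 0.68 0.001295001739025085 0.003106201537504288
top catch_peg 0.57 0.10018389134484412 -0.08310372285460794
side board 0.66 0.04355487632151531 0.004178712887368997
side strip 0.58 0.0236345129747475 0.013544267828028866
side catch_peg 0.74 0.10510974534554594 -0.08830610857726931
tcp -0.16578724359208982 -0.0006156046024858028 0.14732618456486762 [-0.0985 -0.0082 -0.2331] 11.1
```

View pics/e.png

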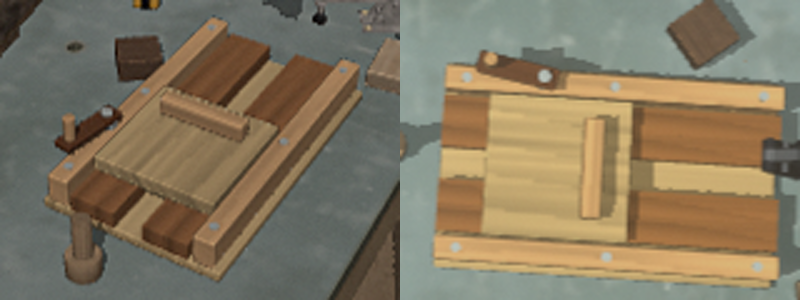

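Both views show the board flat in its notches: strip at about (594,168) and peg at about (491,59) in the composite, catch still near −0.16 rad. Next I go to the outer side of the peg.

Request:
jog_arm(
  increments=[
    [[0.0588,-0.1329,0,0,0,0,255],[0.0588,-0.1329,0,0,0,0,255],[0.0588,-0.1329,0,0,0,0,255],[0.0588,-0.1329,0,0,0,0,255],[0.0588,-0.1329,0,0,0,0,255],[0.0588,-0.1329,0,0,0,0,255],[0.0588,-0.1329,0,0,0,0,255],[0.0588,-0.1329,0,0,0,0,255],[0,0,0,0,0,0,255],[0,0,0.111,0,0,0,255],[0,0,0.111,0,0,0,255],[0,0,0.111,0,0,0,255],[0,0,0,0,0,0,255]],
  ],
)

```text
clock: 12.4
tcp_pos: [0.6261, 0.0617, 0.0599]
orientation: [-0.002, 1.0, -0.015, -0.004]
wrist_force: [-0.2, 0.8, -0.1]
finger_gap: -0.0001
grip_force: 0.0
```

```bash
python3 - <<'E'
from h import *
ex=np.array([.04,.9992,0]);ey=np.array([-.9992,.04,0]);o=np.array([.5081,-.028,0])
c=shot('side','fs.png');t=shot('top')
st=env.get_state();p=st['tcp_pos']-o;print(p@ex,p@ey,p[2],st['joint_pos'])
cv2.imwrite('pics/f.png',cv2.resize(c['pixels'][180:280,260:390,::-1],(650,500),interpolation=2))
# plan: tool yaw follows catch; finger centre = piv+50u-d t
x,y,yaw=p@ex,p@ey,0.
# tool x=-ey, tool y=-ex at yaw 0
d0=.017
ths=np.concatenate([[-.16],np.arange(-.06,1.58,.1),[1.6]])
for th in ths:
    d=d0
    g=np.array([.05+.05*np.cos(th)+d*np.sin(th),-.08+.05*np.sin(th)-d*np.cos(th)])
    dx,dy=g-[x,y]; # jig -> tool axes at current yaw
    ux=np.array([np.sin(yaw),-np.cos(yaw)]);uy=np.array([-np.cos(yaw),-np.sin(yaw)])
    print(round(th,2),np.round([ux@[dx,dy]/.25,uy@[dx,dy]/.25,-(th-yaw)/np.pi],4)); x,y=g;yaw=th
E
```

```text
0.09426810674634788 -0.11744137713617402 0.0640943492588941 [-0.03126583  0.51513556 -0.06945909  0.98763733  0.00377997  3.14112154]
-0.16 [-0.0508 -0.0095  0.0509]
-0.06 [-0.0203 -0.0058 -0.0318]
0.04 [-0.0203 -0.0058 -0.0318]
0.14 [-0.0203 -0.0058 -0.0318]
0.24 [-0.0203 -0.0058 -0.0318]
0.34 [-0.0203 -0.0058 -0.0318]
0.44 [-0.0203 -0.0058 -0.0318]
0.54 [-0.0203 -0.0058 -0.0318]
0.64 [-0.0203 -0.0058 -0.0318]
0.74 [-0.0203 -0.0058 -0.0318]
0.84 [-0.0203 -0.0058 -0.0318]
0.94 [-0.0203 -0.0058 -0.0318]
1.04 [-0.0203 -0.0058 -0.0318]
1.14 [-0.0203 -0.0058 -0.0318]
1.24 [-0.0203 -0.0058 -0.0318]
1.34 [-0.0203 -0.0058 -0.0318]
1.44 [-0.0203 -0.0058 -0.0318]
1.54 [-0.0203 -0.0058 -0.0318]
1.6 [-0.0121 -0.0037 -0.0191]
```

View pics/f.png

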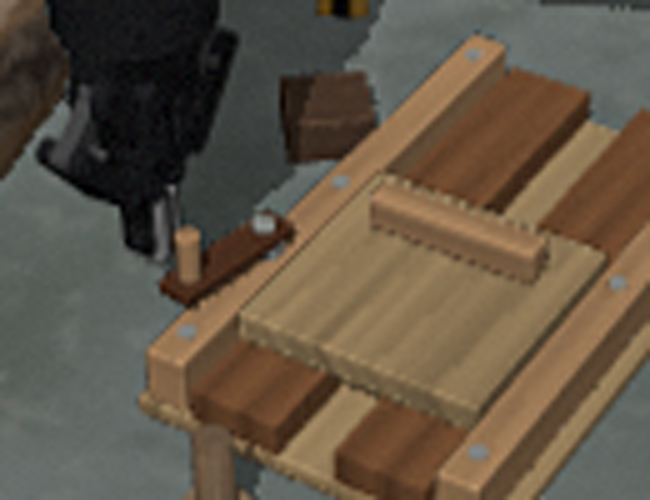

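The side crop shows the fingertip (150,250) outside the peg (187,255) with the board still seated. Joint 6 is near its limit, but turning anticlockwise moves it away from that. I push the peg round.

Request:
jog_arm(
  increments=[
    [[-0.02,-0.012,0,0,0,0,255],[-0.02,-0.011,0,0,0,0,255],[-0.01,0,0,0,0,0,255],[-0.01,0,0,0,0,0,255],[-0.01,0,0,0,0,0,255],[-0.01,0,0,0,0,0,255],[-0.01,0,0,0,0,0,255],[-0.0203,-0.0058,0,0,0,-0.0318,255],[-0.0203,-0.0058,0,0,0,-0.0318,255],[-0.0203,-0.0058,0,0,0,-0.0318,255],[-0.0203,-0.0058,0,0,0,-0.0318,255],[-0.0203,-0.0058,0,0,0,-0.0318,255],[-0.0203,-0.0058,0,0,0,-0.0318,255],[0,0,0,0,0,0,255]],
  ],
)

```text
clock: 13.9
tcp_pos: [0.5753, 0.0669, 0.0638]
orientation: [-0.003, 0.959, 0.283, 0.0]
wrist_force: [-0.2, 0.0, -0.3]
finger_gap: 0.0002
grip_force: 0.0
```

```bash
python3 - <<'E'
from h import *
ex=np.array([.04,.9992,0]);ey=np.array([-.9992,.04,0]);o=np.array([.5081,-.028,0])
c=shot('side')
st=env.get_state();p=st['tcp_pos']-o;r=rot(st['orientation'])
print(p@ex,p@ey,p[2],'yaw',np.arctan2(r[1,0],r[0,0])+.04,r[:,2],st['joint_pos'][5],st['wrist_force'],st['clock'])
for d in spotter.landmark_of('catch_peg','side')[:2]:
    q=onz(c,d['uv'],.07)-o;print(d,q@ex,q@ey,np.arctan2(q@ey+.08,q@ex-.05))
cv2.imwrite('pics/g.png',cv2.resize(c['pixels'][180:280,260:390,::-1],(650,500),interpolation=2))
E
```

```text
0.09759623527827452 -0.06370826565397111 0.06382286042295618 yaw 0.6106224002910968 [-9.66849732e-04  5.69561178e-03 -9.99983312e-01] 2.545328521522324 [ 0.08754746 -0.23311708 -0.25462867] 13.95
{'uv': [310.2, 233.2], 'conf': 0.48} 0.09241819430068904 -0.056208497664117806 0.5111577255931504
```

View pics/g.png

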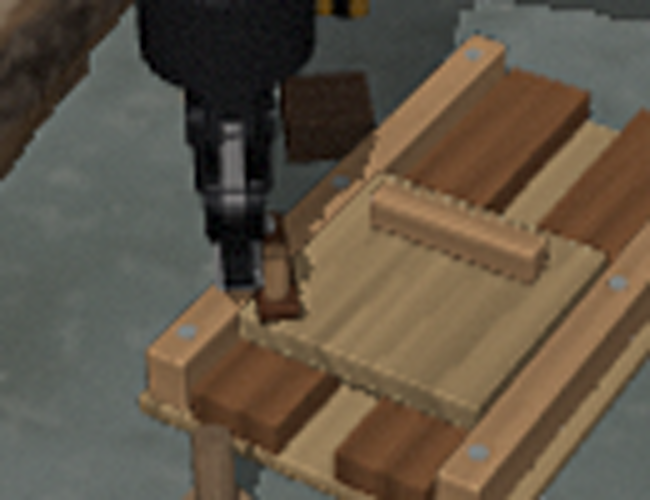

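The crop shows the finger (240,280) pushing the peg (272,285) and the catch swinging over the board freely. I continue to the stop.

Request:
jog_arm(
  increments=[
    [[-0.0203,-0.0058,0,0,0,-0.0318,255],[-0.0203,-0.0058,0,0,0,-0.0318,255],[-0.0203,-0.0058,0,0,0,-0.0318,255],[-0.0203,-0.0058,0,0,0,-0.0318,255],[-0.0203,-0.0058,0,0,0,-0.0318,255],[-0.0203,-0.0058,0,0,0,-0.0318,255],[-0.0203,-0.0058,0,0,0,-0.0318,255],[-0.0203,-0.0058,0,0,0,-0.0318,255],[-0.015,-0.0055,0,0,0,-0.0318,255],[0,0,0,0,0,0,255]],
  ],
)

```text
clock: 15.0
tcp_pos: [0.5415, 0.0389, 0.0639]
orientation: [-0.002, 0.742, 0.671, 0.002]
wrist_force: [0.1, 0.4, 0.4]
finger_gap: -0.0005
grip_force: 0.0
```

Request:
jog_arm(
  increments=[
    [[-0.006,0,0,0,0,0,255],[-0.006,0,0,0,0,0,255]],
  ],
)

```text
clock: 15.2
tcp_pos: [0.5414, 0.0382, 0.0639]
orientation: [-0.004, 0.742, 0.671, 0.004]
wrist_force: [0.7, 11.4, 1.4]
finger_gap: 0.0001
grip_force: 5.7
```

Request:
jog_arm(
  increments=[
    [[-0.004,0,0,0,0,0,255],[-0.004,0,0,0,0,0,255]],
  ],
)

```text
clock: 15.4
tcp_pos: [0.5413, 0.038, 0.0639]
orientation: [-0.005, 0.741, 0.671, 0.005]
wrist_force: [2.0, 15.6, 1.3]
finger_gap: -0.0002
grip_force: 8.1
```

The stop is felt (15 N, no motion). I back off, lift clear and check.

Request:
jog_arm(
  increments=[
    [[0.04,0,0,0,0,0,255],[0.06,0,0,0,0,0,255],[0,0,-0.15,0,0,0,255],[0,0,-0.15,0,0,0,255],[0.15,0,-0.1,0,0,0,255],[0.18,0,0,0,0,0,255],[0.18,0,0,0,0,0,255],[0,0,0,0,0,0,255],[0,0,0,0,0,0,255]],
  ],
)

```text
clock: 16.3
tcp_pos: [0.5554, 0.1865, 0.1644]
orientation: [-0.002, 0.741, 0.672, 0.001]
wrist_force: [-0.6, -0.1, -0.3]
finger_gap: -0.0002
grip_force: 0.0
```

```bash
python3 - <<'E'
from h import *
a=shot('side')['pixels'][180:300,270:430,::-1];b=shot('top')['pixels'][190:310,280:440,::-1]
cv2.imwrite('pics/z.png',np.hstack([cv2.resize(i,(400,300),interpolation=2) for i in (a,b)]))
print(env.get_state()['tcp_pos'],env.get_state()['wrist_force'])
E
```

```text
[0.55548451 0.18478981 0.1643332 ] [-0.63864851  0.3275483  -0.09076723]
```

View pics/z.png

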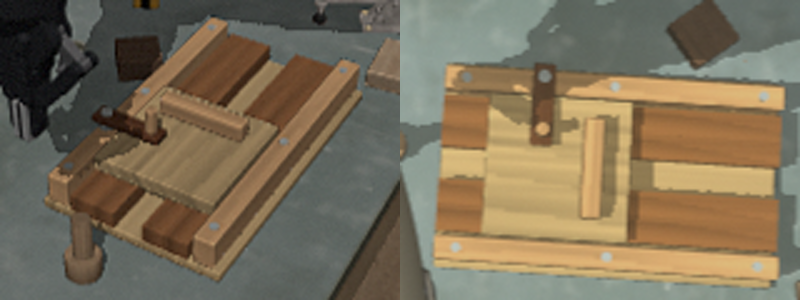

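The catch lies straight across the seated board (pivot at (544,76), peg at (542,128)), and the robot is clear of everything.

```bash
python3 -c "
from workcell import ticket
print(ticket.hand_in())"
```

```text
the job is handed in; nothing more can be done
None
```

The board is in its notches and flat on the rails, the catch is against its stop straight across it, and the job was handed in at about 16 s with the robot clear of everything; the judge's verdict was not reported.

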